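# Put the counter things away from the pile on the ink pad

## Task

Someone has piled the stamping things on top of the green ink pad. Take the pile apart and put each thing away in the wooden holder made for it: the stamp standing upright in the deep square stand, the tape roll lying flat in the round dish, the eraser lying flat in the small shallow tray, and the ink pad, lid up, in the large shallow tray, each down on the holder's floor inside the rim. Leave the spare tape roll and the dark stamp that stand elsewhere on the table where they are.

Things in the scene. Friction and masses are not known exactly. Their poses are not given: they have to be found in the camera images.
- ink_pad: Dark green flat tin ink pad with a pale label, closed (the lid does not open), loose, 65 (x) x 96 (y) x 14 mm high; lies on the table and carries the pile. Origin: centre of its underside; z up. Grip it across x (62 to 65 mm).
- tape_roll: Green roll of paper tape lying flat on the ink pad, about 22 mm to the -y side of the pad's centre: 48 mm across, 15 mm high. Origin: centre of its underside; z is the roll's axis, up.
- eraser: White eraser in a blue card sleeve lying on the ink pad, about 31 mm to the +y side of the pad's centre, its length roughly along the pad's x: 21 (x) x 45 (y) x 12 mm high. Origin: centre of its underside; z up.
- stamp: Hand stamp with a red turned handle, standing upright on the tape roll: wooden base 24 (x) x 36 (y) x 14 mm high, above it a round handle up to 20 mm thick, 66 mm high in all. Origin: centre of the base's underside; z up along the handle.
- pad_tray: Large shallow rectangular tray of dark wood with cork floor, fixed to the table, for the ink pad: inside 82 (x) x 114 (y) mm, walls 6 mm thick, outside 94 x 126 mm. Floor 4 mm above the table, rim 7.5 mm above the table. Origin: centre of its underside, on the table; z up. The ink pad's long side goes along y.
- roll_dish: Shallow round dish of dark wood with cork floor, fixed to the table, for the tape roll: inside 68 mm across, outside 80 mm. Floor 4 mm above the table, rim 7.5 mm. Origin: centre of its underside, on the table; z up.
- eraser_tray: Small shallow rectangular tray of dark wood with cork floor, fixed to the table, for the eraser: inside 65 (x) x 41 (y) mm, walls 6 mm thick, outside 77 x 53 mm. Floor 4 mm above the table, rim 7.5 mm. Origin: centre of its underside, on the table; z up. The eraser's length goes along the tray's x.
- stamp_stand: Deep square stand of dark wood with cork floor, fixed to the table, for the stamp: inside 52 x 52 mm, walls 6 mm thick, outside 64 x 64 mm. Floor 4 mm above the table, rim 22 mm. Origin: centre of its underside, on the table; z up. Any yaw of the stamp fits.
- spare_roll: Spare red roll of paper tape lying alone on the table, 48 mm across, 15 mm high; to be left alone. Origin: centre of its underside.
- dark_stamp: Second hand stamp with a dark handle standing alone on the table, 24 x 36 x 66 mm; to be left alone. Origin: centre of its underside.
Things that resemble listed ones, but are neither listed nor needed, are in the scene too. Of the things like the eraser, leave any that is pink; of the rest the smaller one is meant.

How it is judged:
By the outcome, as a careful person would: the job done as asked, in the order asked, and still so for the second after the job is handed in, with the robot touching nothing.
It also fails if it takes over 120 s, if anything falls off the work surface, if the arm or the gripper's body presses on something with over 40 N, if the wrist force passes 120 N, or if a joint passes its speed limit or range.

## Robot

A 6-joint arm with a two-finger parallel gripper is mounted at the origin on a cart in front of the work surface, level with it; the furniture and walls round the work are solid. World frame = base frame: x ahead of the robot, y to its left, z up, the work surface at z = 0. Lengths are in m, angles in rad, forces in N, time in s.
With the tool pointing down it reaches from about 0.25 to 0.725 m from the base axis. Payload 4 kg.
Tool frame: the origin (TCP) lies midway between the tips of the shut fingers; the grasp point (between the pads) lies 19 mm behind it; z points along the fingers, y is the line along which they close (so a half turn about z gives the same grasp; the last joint's range is limited). The gripper opens to 85 mm and grips with 20 to 120 N. Pads are 22 mm wide; open, the fingers measure 114 mm over their backs; the gripper's body (76 mm by 85 mm) begins 54 mm behind the grasp point. The pads swing forward as they close: fully open they stand 13 mm farther back than shut.
Start: joints at [1.243, 0.241, 0.005, 1.335, 0, 1.571], TCP at [0.161, 0.473, 0.231] pointing down, gripper open.
Joint ranges: [-2.72, 2.72], [-1.05, 1.87], [-1.09, 1.28], [-1.99, 2.15], [-1.42, 1.44], [-3.14, 3.14]. Speed limits (rad/s): [2.79, 2.79, 3.14, 3.14, 3.14, 3.14].

## Interface

Orientations are given as a unit quaternion [x, y, z, w].
In Python, from workcell import get_obs, camera, job_done, silhouettes gives the robot as it stands. The module is installed in compiled form; this text tells all that it offers.
- The arm moves only by the tool drive_tool, never from a script. Its argument "increments" is a list of rows, each a list of 3 entries, a list of its own where there are three numbers: the shift along the world's x, y, z in mm, then the turn, a rotation vector about the world's x, y, z in degrees, then the opening, from 0 (shut) to 1 (fully open). A call has 1 to 8 rows; each row shifts and turns the commanded pose from where the row before left it; what a row does not reach is not made up. A row lasts 1/12 s, in which the tool goes at most 41.7 mm and 7.16 degrees, less where a joint would pass 70% of its speed; a pose out of reach is approached as far as the arm can. A call is refused whole if a number of a shift passes 41.7 or a number of a turn 7.16, either way. A call with a gripper value outside its range is refused whole. The fingers move at their own pace and stop on an object; the grip force is fixed at half the most. Time passes only in rows, so rows that do not move let the fingers close. It gives the time, the measured TCP pose, the force, the opening and the grip force at its end, in the units of the state.
- get_obs(): the state, without advancing time (a new reading comes with each control period).
- camera(name): name is "scene" or "top"; returns a dict with "image" (384x512x3 uint8, red, green, blue), "K" (3x3 intrinsics, pixels), "k1" (the pictures are not rectified: a ray, as slopes to the right and down, at radius r is drawn at 1 + k1 r^2 times it, then the intrinsics apply), "view" (4x4, takes a point from world to camera coordinates). Camera axes: x right, y down, z forward; pixel columns grow to the right and rows downward; lengths in m; the calibration is good to about 2 mm. A picture is of the moment at which its call begins. There is no depth.
- job_done(): hands the job in; it is judged then, once.
Trained networks look in a picture, given as the dict that the camera call returned (one of the last four; its "shot" number tells which), for a name from the list of things; names that differ only in an ending like _2 or _b are one class to them, and where a whole thing is asked for, a point or a joint stands for the part that bears it (a point fixed in the world has none). Each returns a list of dicts, best first, with "conf" (0 to 1); they miss things now and then, are a little off and sometimes report something else, mostly with a low value. They report only what shows in the picture. A call takes as long as a camera call. They do not tell look-alikes from the thing itself.
- silhouettes(query, picture): "region" (384x512 bool, what is visible of it) and "bbox" ([left, top, right, bottom] in pixels, round what is visible of it).
The state is a dict: "clock": time; "joint_pos": joint angles; "joint_vel": joint speeds; "tau": joint torques, N m; "eef_pos": TCP position; "tool_rot": TCP orientation; "ft_force": force on the tool from outside, world axes, zero at the start; "ft_torque": the same for the moment, N m; "grip_width": finger opening in m; "grasp_force": force on a finger pad.
Only numpy, scipy, OpenCV 4.12 (cv2) and the standard library are available. Lean on these libraries where they do the work, as an engineer would, in place of code of your own. Each camera call takes 0.05 s, during which the arm holds its last target. There are 200 camera calls.

## Working session

There is one attempt and no reset: what is moved stays moved. The work goes in short steps, Python scripts to look and compute and a tool call to move; the robot and the scene stay as the last step left them, time stands still between calls to the robot, and variables do not carry over. Pictures are saved under pics/ and viewed, at most 14 in all, crops included, and the job is handed in when it is done.

Besides the shell and the picture viewer there is one more tool, called as name(argument=value, ...) on one line, values as JSON. drive_tool: Moves the arm, as the interface text tells. Its arguments: {"type":"object","properties":{"increments":{"type":"array"}},"required":["increments"]}

```bash
mkdir -p pics; cat > h.py <<'E'
import numpy as np, cv2
from workcell import get_obs, camera, job_done, silhouettes
def save(img,name,scale=1.0):
    cv2.imwrite('pics/'+name,cv2.resize(cv2.cvtColor(img,cv2.COLOR_RGB2BGR),None,fx=scale,fy=scale,interpolation=cv2.INTER_CUBIC))
def D(c): return np.array([c['k1'],0,0,0,0],float)
def px2w(c,uv,z):
    uv=np.asarray(uv,float).reshape(-1,1,2)
    r=cv2.undistortPoints(uv,np.array(c['K'],float),D(c)).reshape(-1,2)
    V=np.array(c['view']);R=V[:3,:3];t=V[:3,3];o=-R.T@t
    d=np.c_[r,np.ones(len(r))]@R
    return (o+d*((z-o[2])/d[:,2])[:,None])
def w2px(c,P):
    V=np.array(c['view'],float)
    return cv2.projectPoints(np.asarray(P,float).reshape(-1,1,3),cv2.Rodrigues(V[:3,:3])[0],V[:3,3],np.array(c['K'],float),D(c))[0].reshape(-1,2)
E
python3 - <<'E'
from h import *
for n in('scene','top'):
    c=camera(n); save(c['image'],n+'0.png',1.5)
    V=np.array(c['view']);print(n,'campos',(-V[:3,:3].T@V[:3,3]).round(3))
    for q in 'ink_pad tape_roll eraser stamp pad_tray roll_dish eraser_tray stamp_stand spare_roll dark_stamp'.split():
        for s in silhouettes(q,c):
            b=s['bbox'];ys,xs=np.nonzero(s['region']);m=(xs.mean(),ys.mean())
            print(q,round(s['conf'],2),np.round(b).astype(int).tolist(),np.round(m,1),px2w(c,m,0)[0].round(3)[:2])
print(get_obs())
E
```

```text
scene campos [-0.108  0.462  0.546]
ink_pad 0.71 [190, 187, 230, 212] [213.1 198.3] [0.611 0.15 ]
tape_roll 0.6 [206, 180, 225, 195] [216.2 188.1] [0.649 0.122]
eraser 0.65 [286, 155, 299, 171] [292.3 163.9] [ 0.639 -0.123]
eraser 0.5 [167, 248, 185, 262] [175.3 253.1] [0.475 0.307]
stamp 0.58 [211, 161, 221, 190] [215.4 175.3] [0.708 0.094]
pad_tray 0.73 [211, 159, 222, 190] [215.3 175.3] [0.708 0.094]
roll_dish 0.72 [203, 231, 237, 257] [222.3 243.9] [0.446 0.21 ]
eraser_tray 0.82 [307, 146, 336, 162] [321.5 153.8] [ 0.639 -0.234]
eraser_tray 0.59 [268, 192, 332, 229] [299.1 209.7] [ 0.452 -0.004]
eraser_tray 0.3 [203, 233, 239, 260] [222.6 243.8] [0.446 0.21 ]
stamp_stand 0.91 [349, 168, 384, 194] [366.4 179.6] [ 0.459 -0.238]
spare_roll 0.77 [274, 178, 288, 196] [278.2 185. ] [ 0.57  -0.024]
dark_stamp 0.47 [187, 186, 231, 212] [211.5 198.3] [0.613 0.153]
dark_stamp 0.42 [192, 192, 207, 201] [199.7 195.3] [0.643 0.173]
top campos [0.41  0.079 0.945]
ink_pad 0.9 [206, 157, 248, 188] [223.1 175. ] [0.616 0.158]
tape_roll 0.58 [223, 159, 242, 180] [233.3 170.6] [0.628 0.13 ]
tape_ro
[... 906 characters left out ...]
joint_pos': array([1.24298538e+00, 2.40618243e-01, 5.01552940e-03, 1.33518701e+00,
       1.35716390e-05, 1.57078234e+00]), 'joint_vel': array([ 3.64092702e-04,  3.87129513e-05,  3.09738497e-04, -3.18113666e-04,
        1.50070340e-04,  1.82474134e-03]), 'tau': array([ 3.83696733e-04, -3.72220016e+01,  2.52696347e+01,  1.19478376e-03,
       -1.23993095e-04, -2.76112040e-06]), 'eef_pos': array([0.16098567, 0.47338753, 0.23130328]), 'tool_rot': array([ 1.63165672e-01,  9.86598684e-01,  4.36329735e-06, -6.15633598e-06]), 'ft_force': array([ 0.7035696 , -0.39812094,  0.5689033 ]), 'ft_torque': array([-0.02672444, -0.03050313, -0.01076747]), 'grasp_force': 0.0, 'grip_width': 0.08495412421221252}
```

View pics/scene0.png

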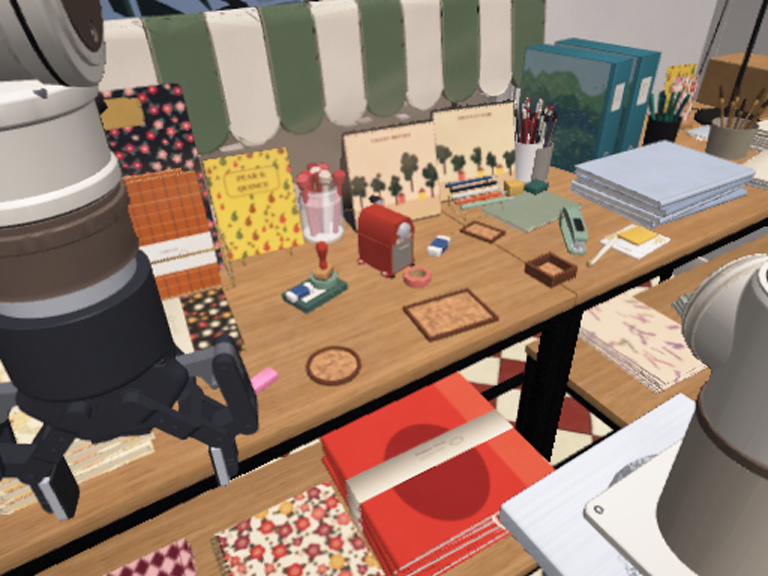

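View pics/top0.png

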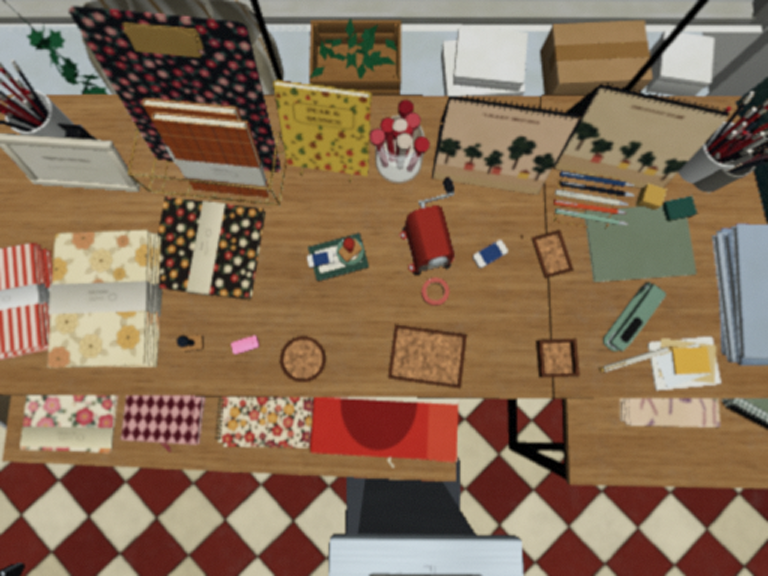

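```bash
python3 - <<'E'
from h import *
c=camera('top');I=c['image']
a=cv2.resize(I[148:198,198:262],None,fx=9,fy=9,interpolation=cv2.INTER_CUBIC)[:450]
s=camera('scene')['image']
b=cv2.resize(s[155:217,180:244],None,fx=9,fy=9,interpolation=cv2.INTER_CUBIC)
# separate stacked to fit 800x600
a=cv2.resize(a,(400,312));b=cv2.resize(b,(400,388))
d=cv2.resize(I[150:190,305:355],(400,280),interpolation=cv2.INTER_CUBIC)
e=cv2.resize(s[148:188,277:347],(400,190),interpolation=cv2.INTER_CUBIC)
L=np.vstack([a,d]);R=np.vstack([b,e])
o=np.zeros((592,800,3),np.uint8);o[:,:400]=L[:592];o[:578,400:]=R[:592];save(o,'crop1.png')
E
```

```text
(no output)
```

View pics/crop1.png

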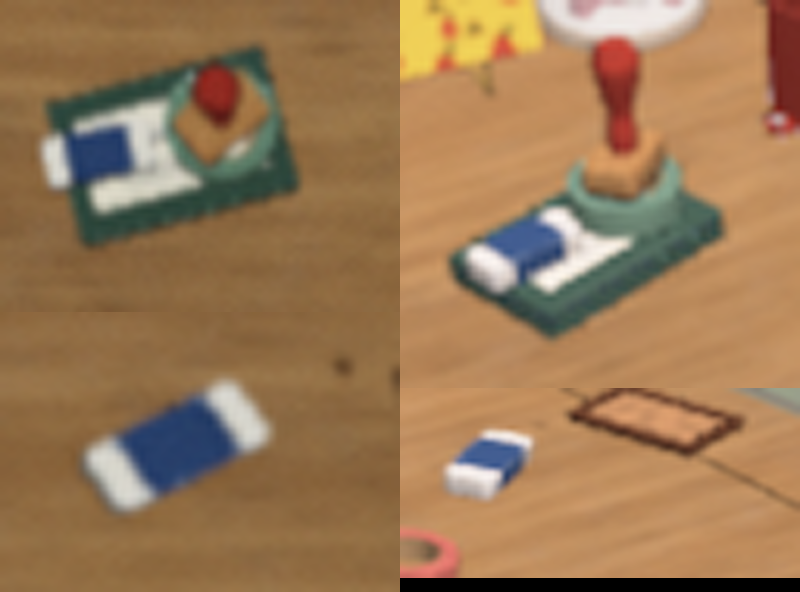

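Pile on pad at top px (224,172). The scene shows: red-handled stamp on green roll (233,167), sleeved eraser on the pad's other end (213,172). What could be confused: erasers – on the pad (213,172), loose blue-sleeved (326,169), pink (163,229); rolls – green (233,171) vs. red spare (290,193); stamps – red handle (233,164) vs. dark (125,228). Now I'll measure sizes and poses.

```bash
cat > fit.py <<'E'
from h import *
def rect(c,mask,z):
    cs,_=cv2.findContours(mask.astype(np.uint8),cv2.RETR_EXTERNAL,cv2.CHAIN_APPROX_NONE)
    k=max(cs,key=cv2.contourArea).reshape(-1,2)
    w=(px2w(c,k,z)[:,:2]*1000).astype(np.float32)
    (cx,cy),(a,b),th=cv2.minAreaRect(w)
    if a<b:a,b,th=b,a,th+90
    return np.round([cx,cy,a,b,(th+90)%180-90],1)  # th: long axis dir from x
def up(c,box,f=6):
    l,t,r,b=box
    return cv2.resize(c['image'][t:b,l:r],None,fx=f,fy=f,interpolation=cv2.INTER_CUBIC)
E
python3 - <<'E'
from fit import *
c=camera('top')
H=cv2.cvtColor(c['image'],cv2.COLOR_RGB2HSV).astype(int)
for q,z in (('pad_tray',.0075),('roll_dish',.0075),('eraser_tray',.0075),('stamp_stand',.022),('ink_pad',.014),('eraser',.026),('eraser',.012)):
    for s in silhouettes(q,c):
        if s['conf']>.5 or q=='eraser': print(q,z,round(s['conf'],2),np.round(s['bbox']),rect(c,s['region'],z))
def sub(box,cond,z,name):
    f=6;l,t,r,b=box
    h=cv2.cvtColor(up(c,box,f),cv2.COLOR_RGB2HSV).astype(int)
    m=cond(h[...,0],h[...,1],h[...,2])
    cs,_=cv2.findContours(m.astype(np.uint8),cv2.RETR_EXTERNAL,cv2.CHAIN_APPROX_NONE)
    k=max(cs,key=cv2.contourArea).reshape(-1,2)
    w=(px2w(c,(k+.5)/f-.5+[l,t],z)[:,:2]*1000).astype(np.float32)
    (cx,cy),(a,d),th=cv2.minAreaRect(w)
    if a<d:a,d,th=d,a,th+90
    print(name,np.round([cx,cy,a,d,(th+90)%180-90],1))
sub((303,148,352,190),lambda h,s,v:((s<60)&(v>120))|((h>100)&(h<130)&(s>90)),.012,'loose eraser')
sub((303,148,352,190),lambda h,s,v:((h>100)&(h<130)&(s>90)),.012,'loose blue')
sub((200,150,228,192),lambda h,s,v:((h>100)&(h<130)&(s>90)),.026,'pad eraser blue')
sub((150,215,180,240),lambda h,s,v:((h>145)&(s>60)),.012,'pink')
sub((200,150,252,195),lambda h,s,v:((h>60)&(h<130)&(s>60)),.014,'pad dark green')
sub((224,150,250,175),lambda h,s,v:((h<8)|(h>172))&(s>150),.081,'red handle')
save(up(c,(198,148,260,192),9),'p2.png')
save(up(c,(340,150,400,260),5),'p3.png')
E
```

```text
pad_tray 0.0075 0.89 [258. 216. 309. 260.] [450.4  -4.9 126.3  94.2  82.6]
roll_dish 0.0075 0.7 [184. 225. 217. 253.] [444.7 211.4  77.8  77.5 -88.8]
eraser_tray 0.0075 0.95 [354. 154. 382. 186.] [ 632.1 -227.8   81.6   57.5   15.5]
stamp_stand 0.022 0.84 [358. 228. 389. 253.] [ 448.5 -224.3   69.5   63.8  -87.6]
ink_pad 0.014 0.67 [208. 156. 247. 186.] [604.2 148.3  91.4  31.2 -76.2]
eraser 0.026 0.63 [153. 224. 176. 234.] [467.8 306.2  46.5  22.8 -71.1]
eraser 0.026 0.46 [312. 162. 337. 181.] [ 628.  -113.9   61.4   27.   -57.7]
eraser 0.012 0.63 [153. 224. 176. 234.] [468.6 309.6  47.2  23.2 -71.1]
eraser 0.012 0.46 [312. 162. 337. 181.] [ 631.3 -116.9   62.3   27.4  -57.7]
loose eraser [ 632.1 -118.    32.4   24.6  -59.5]
loose blue [ 632.1 -118.    32.4   24.6  -59.5]
pad eraser blue [617.5 181.3  24.1  22.4 -77.2]
pink [468.3 310.   47.4  23.3 -72. ]
pad dark green [623.6 151.4  90.9  60.4 -74.1]
red handle [629.5 129.5  22.2  16.5 -14.2]
```

View pics/p2.png

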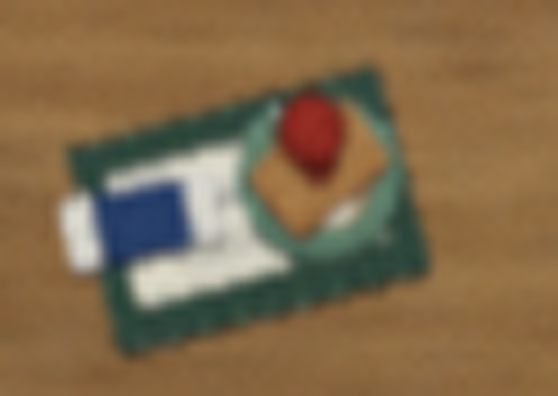

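```bash
python3 - <<'E'
from fit import *
c=camera('top');s=camera('scene')
T=lambda P,z:(px2w(c,(np.array(P,float)+.5)/9-.5+[198,148],z)[:,:2]*1000)
p=T([(67,148),(378,65),(430,275),(125,352)],.014);print('pad',p.round(1).tolist(),p.mean(0).round(1),cv2.minAreaRect(p.astype(np.float32)))
b=T([(253,178),(348,103),(388,160),(300,237)],.043);print('base',p.round(0).tolist(),b.mean(0).round(1),cv2.minAreaRect(b.astype(np.float32)))
e=T([(60,205),(75,272),(215,252),(208,180)],.026);print('eraser',e.mean(0).round(1),cv2.minAreaRect(e.astype(np.float32)))
h=T([(312,120)],.09);print('knob',h)
f=6
h=cv2.cvtColor(up(c,(224,150,252,185),f),cv2.COLOR_RGB2HSV).astype(int)
m=(h[...,0]>60)&(h[...,0]<95)&(h[...,1]>50)&(h[...,2]>115)
ys,xs=np.nonzero(m);w=px2w(c,(np.c_[xs,ys]+.5)/f-.5+[224,150],.029)[:,:2]*1000
print('roll',cv2.minEnclosingCircle(w.astype(np.float32)))
# check in scene: project the guesses
P=lambda x,y,z:w2px(s,[[x,y,z]])[0].round(1)
print('scene knob top',P(.629,.1295,.095))
# machine: top-cam outline
for uv in [(268,160),(302,178),(278,138),(296,178)]: print(uv,px2w(c,uv,.0)[0].round(3),px2w(c,uv,.08)[0].round(3))
for uv in [(240,137),(277,150),(258,183),(240,173)]: print('sc',uv,px2w(s,uv,.0)[0].round(3),px2w(s,uv,.08)[0].round(3))
o=up(c,(340,150,400,260),5); o2=up(s,(185,130,300,215),5)
save(o2,'p4.png')
E
```

```text
pad [[642.2, 205.2], [667.9, 113.7], [604.6, 97.8], [581.2, 186.7]] [624.  150.8] ((623.6758422851562, 150.64019775390625), (65.266845703125, 95.00910186767578), 15.700130462646484)
base [[642.0, 205.0], [668.0, 114.0], [605.0, 98.0], [581.0, 187.0]] [629.1 128.2] ((629.02685546875, 127.71145629882812), (21.90682029724121, 35.15126419067383), 39.54867172241211)
eraser [615.8 181.9] ((615.5274658203125, 181.85800170898438), (21.452489852905273, 43.53660202026367), 10.152406692504883)
knob [[631.44533932 128.66643524]]
roll ((631.5911865234375, 130.4357452392578), 23.744043350219727)
scene knob top [214.1 160.9]
(268, 160) [0.658 0.037 0.   ] [0.637 0.041 0.08 ]
(302, 178) [ 0.609 -0.053  0.   ] [ 0.592 -0.042  0.08 ]
(278, 138) [0.719 0.01  0.   ] [0.693 0.016 0.08 ]
(296, 178) [ 0.609 -0.037  0.   ] [ 0.592 -0.028  0.08 ]
sc (240, 137) [ 0.881 -0.086  0.   ] [ 0.736 -0.006  0.08 ]
sc (277, 150) [ 0.736 -0.136  0.   ] [ 0.612 -0.048  0.08 ]
sc (258, 183) [0.608 0.016 0.   ] [0.503 0.081 0.08 ]
sc (240, 173) [0.68 0.03 0.  ] [0.565 0.093 0.08 ]
```

View pics/p4.png

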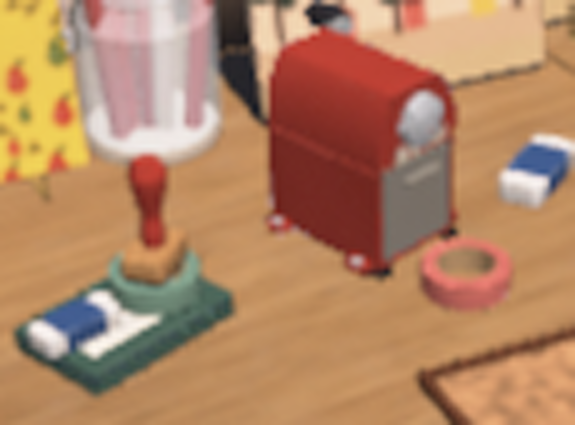

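View pics/p3.png

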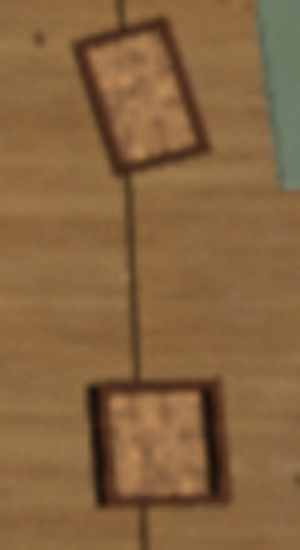

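Confirmed: the sleeved eraser on the pad is about 44×21 mm and the loose one 62×27, so the pad one is right. The stamp is at about (630,129), and the pad is turned about 15.5°. Moving over the stamp.

drive_tool(increments=[[[32, -23, -3], [0, 0, -7], 1], [[32, -23, -3], [0, 0, -7], 1], [[32, -23, -3], [0, 0, -7], 1], [[32, -23, -3], [0, 0, -7], 1], [[32, -23, -3], [0, 0, -7], 1], [[32, -23, -3], [0, 0, -7], 1], [[32, -23, -3], [0, 0, -7], 1], [[32, -23, -3], [0, 0, -7], 1]])

```text
clock: 2.37
eef_pos: [0.4184, 0.288, 0.2074]
tool_rot: [0.61, 0.793, 0.0, 0.0]
ft_force: [0.9, 1.4, -0.3]
grip_width: 0.0852
grasp_force: 0.0
```

drive_tool(increments=[[[30, -23, -4], [0, 0, 0], 1], [[30, -23, -4], [0, 0, 0], 1], [[30, -23, -4], [0, 0, 0], 1], [[30, -23, -4], [0, 0, 0], 1], [[30, -23, -4], [0, 0, 0], 1], [[30, -23, -4], [0, 0, 0], 1], [[30, -23, -4], [0, 0, 0], 1], [[0, 0, 0], [0, 0, 0], 1]])

```text
clock: 3.03
eef_pos: [0.6311, 0.1232, 0.1766]
tool_rot: [0.61, 0.792, -0.001, 0.001]
ft_force: [-0.2, -0.1, -0.4]
grip_width: 0.0854
grasp_force: 0.0
```

drive_tool(increments=[[[0, 0, -25], [0, 0, 0], 1], [[0, 0, -25], [0, 0, 0], 1], [[0, 0, 0], [0, 0, 0], 1], [[0, 0, 0], [0, 0, 0], 1]])

```text
clock: 3.37
eef_pos: [0.6254, 0.1281, 0.1276]
tool_rot: [0.607, 0.795, -0.002, -0.002]
ft_force: [0.9, 1.2, 0.5]
grip_width: 0.0854
grasp_force: 0.0
```

```bash
python3 - <<'E'
from fit import *
s=camera('scene');print(get_obs()['eef_pos'].round(4))
c=camera('top');o=np.zeros((425,800,3),np.uint8)
a=up(s,(170,130,260,215),5);b=up(c,(200,130,270,215),5);o[:,:450]=a;o[:,450:800]=b;save(o,'p5.png')
E
```

```text
[0.6267 0.1285 0.1295]
```

View pics/p5.png

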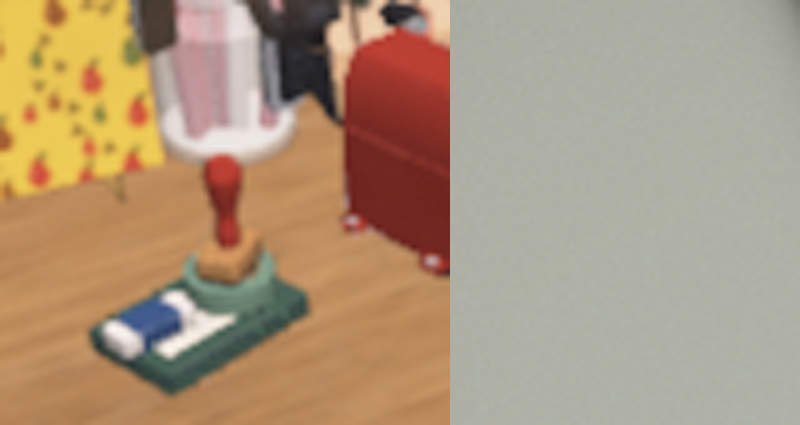

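drive_tool(increments=[[[3, 1, -20], [0, 0, 0], 1], [[0, 0, -20], [0, 0, 0], 1], [[0, 0, -20], [0, 0, 0], 1], [[0, 0, -16], [0, 0, 0], 1], [[0, 0, 0], [0, 0, 0], 1], [[0, 0, 0], [0, 0, 0], 0.4], [[0, 0, 0], [0, 0, 0], 0.15], [[0, 0, 0], [0, 0, 0], 0]])

```text
clock: 4.13
eef_pos: [0.6317, 0.1299, 0.0558]
tool_rot: [0.607, 0.795, 0.002, 0.001]
ft_force: [0.5, -0.1, -0.6]
grip_width: 0.0516
grasp_force: 0.0
```

drive_tool(increments=[[[0, 0, 0], [0, 0, 0], 0], [[0, 0, 0], [0, 0, 0], 0], [[0, 0, 0], [0, 0, 0], 0], [[0, 0, 0], [0, 0, 0], 0]])

```text
clock: 4.47
eef_pos: [0.6306, 0.1295, 0.0546]
tool_rot: [0.607, 0.795, 0.001, 0.001]
ft_force: [-1.8, 0.1, 5.3]
grip_width: 0.0173
grasp_force: 58.3
```

drive_tool(increments=[[[0, 0, 10], [0, 0, 0], 0], [[0, 0, 15], [0, 0, 0], 0], [[0, 0, 20], [0, 0, 0], 0], [[0, 0, 20], [0, 0, 0], 0], [[-20, -10, 15], [0, 0, 0], 0], [[-30, -15, 10], [0, 0, 0], 0], [[-30, -20, 0], [0, 0, 0], 0], [[-30, -20, 0], [0, 0, 0], 0]])

```text
clock: 5.13
eef_pos: [0.5194, 0.0641, 0.1444]
tool_rot: [0.607, 0.795, 0.001, 0.001]
ft_force: [-0.7, -0.6, -0.4]
grip_width: 0.0175
grasp_force: 58.6
```

```bash
python3 - <<'E'
from fit import *
s=camera('scene');print(get_obs()['eef_pos'].round(4));save(up(s,(160,110,300,225),5),'p6.png')
E
```

```text
[0.5093 0.0601 0.1418]
```

View pics/p6.png

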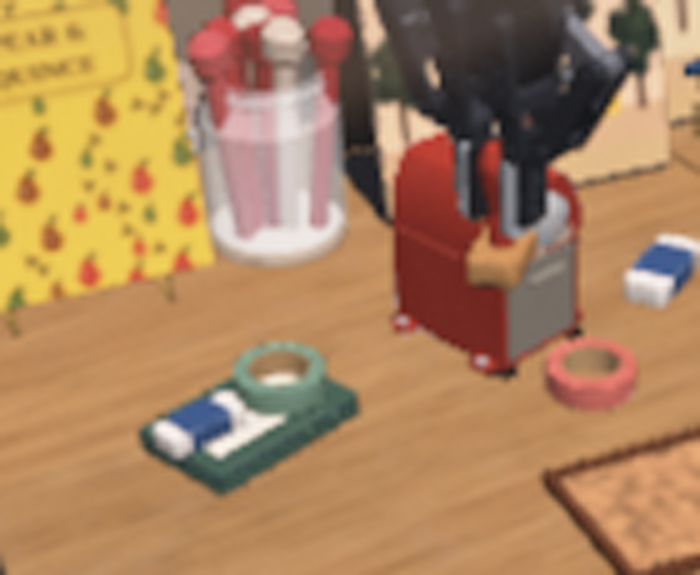

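drive_tool(increments=[[[-9, -36, 0], [0, 0, 0], 0], [[-9, -36, 0], [0, 0, 0], 0], [[-9, -36, 0], [0, 0, 0], 0], [[-9, -36, 0], [0, 0, 0], 0], [[-9, -36, 0], [0, 0, 0], 0], [[-9, -36, 0], [0, 0, 0], 0], [[-9, -37, 0], [0, 0, 0], 0], [[-9, -38, 0], [0, 0, 0], 0]])

```text
clock: 5.85
eef_pos: [0.4474, -0.2282, 0.1438]
tool_rot: [0.607, 0.795, 0.0, 0.0]
ft_force: [0.8, -1.1, -0.7]
grip_width: 0.0174
grasp_force: 58.7
```

drive_tool(increments=[[[0, 0, 0], [0, 0, 0], 0], [[0, 0, 0], [0, 0, 0], 0], [[0, 0, 0], [0, 0, 0], 0], [[0, 0, 0], [0, 0, 0], 0]])

```text
clock: 6.18
eef_pos: [0.4482, -0.2256, 0.1433]
tool_rot: [0.607, 0.795, 0.0, -0.0]
ft_force: [0.4, 0.7, 0.0]
grip_width: 0.0174
grasp_force: 58.7
```

```bash
python3 - <<'E'
from fit import *
s=camera('scene');print(get_obs()['eef_pos'].round(4));save(up(s,(310,100,410,210),5),'p7.png')
print(w2px(s,[[.448,-.227,.022]]))
E
```

```text
[ 0.4483 -0.2253  0.1433]
[[367.78493748 175.76199459]]
```

View pics/p7.png

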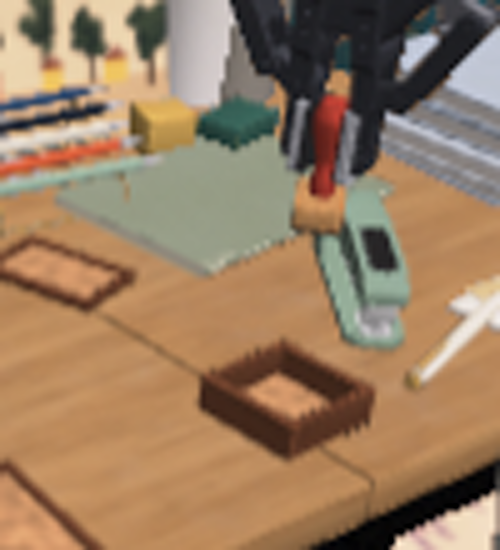

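drive_tool(increments=[[[0, -1, -25], [0, 0, 0], 0], [[0, 0, -25], [0, 0, 0], 0], [[0, 0, -25], [0, 0, 0], 0], [[0, 0, -20], [0, 0, 0], 0], [[0, 0, -10], [0, 0, 0], 0], [[0, 0, -5], [0, 0, 0], 0], [[0, 0, 0], [0, 0, 0], 0], [[0, 0, 0], [0, 0, 0], 0]])

```text
clock: 6.9
eef_pos: [0.4489, -0.2275, 0.0341]
tool_rot: [0.607, 0.795, 0.0, 0.001]
ft_force: [-0.2, 0.3, -1.2]
grip_width: 0.0174
grasp_force: 58.7
```

drive_tool(increments=[[[0, 0, -2], [0, 0, 0], 0], [[0, 0, -1], [0, 0, 0], 0], [[0, 0, 0], [0, 0, 0], 0], [[0, 0, 0], [0, 0, 0], 0]])

```text
clock: 7.23
eef_pos: [0.4483, -0.2278, 0.0309]
tool_rot: [0.607, 0.794, 0.0, 0.001]
ft_force: [-0.7, 0.5, -0.1]
grip_width: 0.0175
grasp_force: 58.7
```

drive_tool(increments=[[[0, 0, -1], [0, 0, 0], 0], [[0, 0, 0], [0, 0, 0], 0], [[0, 0, 0], [0, 0, 0], 0.25], [[0, 0, 0], [0, 0, 0], 0.4], [[0, 0, 0], [0, 0, 0], 0.7], [[0, 0, 0], [0, 0, 0], 1], [[0, 0, 0], [0, 0, 0], 1], [[0, 0, 0], [0, 0, 0], 1]])

```text
clock: 7.9
eef_pos: [0.448, -0.2276, 0.0293]
tool_rot: [0.607, 0.795, 0.0, 0.0]
ft_force: [-0.2, 0.2, -0.1]
grip_width: 0.0801
grasp_force: 0.0
```

drive_tool(increments=[[[0, 0, 0], [0, 0, 0], 1], [[0, 0, 15], [0, 0, 0], 1], [[0, 0, 25], [0, 0, 0], 1], [[0, 0, 35], [0, 0, 0], 1], [[0, 0, 35], [0, 0, 0], 1], [[10, 38, 0], [0, 0, 0], 1], [[10, 39, 0], [0, 0, 0], 1], [[10, 39, 0], [0, 0, 0], 1]])

```text
clock: 8.57
eef_pos: [0.4787, -0.1112, 0.1405]
tool_rot: [0.608, 0.794, 0.001, 0.001]
ft_force: [0.7, 0.7, -0.2]
grip_width: 0.0853
grasp_force: 0.0
```

```bash
python3 - <<'E'
from fit import *
s=camera('scene');print(get_obs()['eef_pos'].round(4));o=np.zeros((600,800,3),np.uint8)
a=up(s,(330,140,400,200),6);b=up(s,(180,170,240,220),6);o[:360,:420]=a;o[:300,430:790]=b;save(o,'p8.png')
f=6
E
```

```text
[ 0.48   -0.1037  0.14  ]
```

View pics/p8.png

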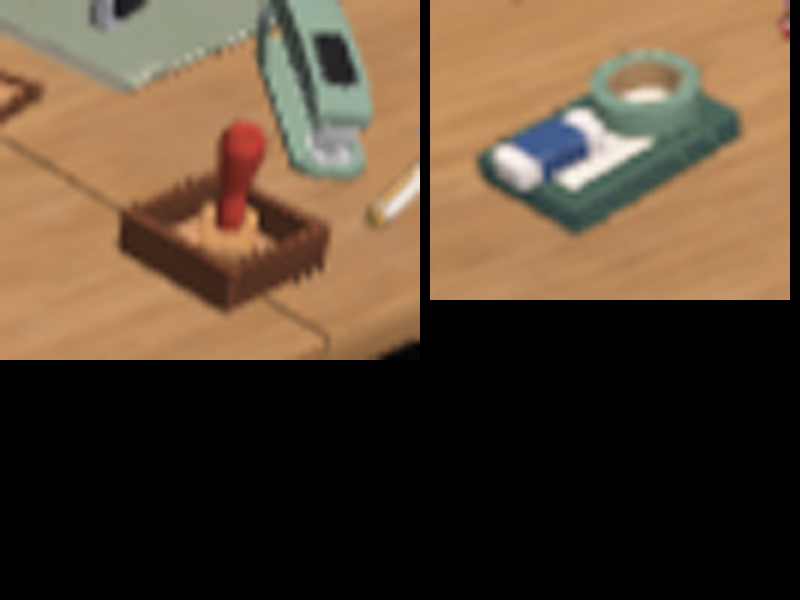

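Stamp is upright in its stand. Re-measuring the pile unobstructed by the stamp.

```bash
python3 - <<'E'
from fit import *
c=camera('top');f=6;B=(200,148,254,195);l,t=B[:2]
h=cv2.cvtColor(up(c,B,f),cv2.COLOR_RGB2HSV).astype(int);H,S,V=h[...,0],h[...,1],h[...,2]
W=lambda m,z:(px2w(c,(np.c_[np.nonzero(m)[::-1]]+.5)/f-.5+[l,t],z)[:,:2]*1000).astype(np.float32)
g=(H>60)&(H<100)&(S>50)&(V>115);
n,L,st,_=cv2.connectedComponentsWithStats(g.astype(np.uint8));g=L==1+st[1:,4].argmax()
print('roll',cv2.minEnclosingCircle(W(g,.029)))
p=((H>60)&(H<130)&(S>70))
print('pad+',cv2.minAreaRect(W(p,.014)))
b=(H>100)&(H<130)&(S>90);print('blue',cv2.minAreaRect(W(b,.026)))
save(up(c,B,12),'p9.png')
E
```

```text
roll ((631.6005859375, 130.47779846191406), 23.77476692199707)
pad+ ((623.6973876953125, 151.35662841796875), (59.776947021484375, 90.37462615966797), 15.813008308410645)
blue ((617.45361328125, 181.2825469970703), (22.407428741455078, 24.126834869384766), 12.208520889282227)
```

View pics/p9.png

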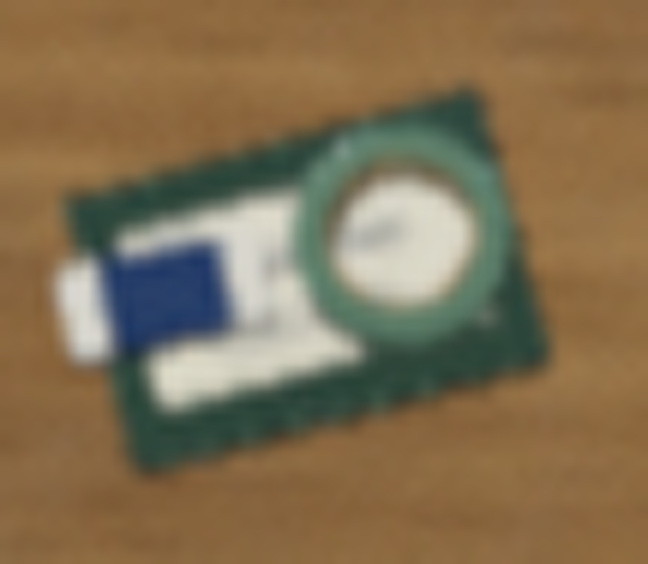

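drive_tool(increments=[[[5, 41, 0], [0, 0, 0], 1], [[5, 41, 0], [0, 0, 0], 1], [[5, 41, 0], [0, 0, 0], 1], [[5, 41, 0], [0, 0, 0], 1], [[35, 20, 0], [0, 0, 0], 1], [[35, 20, 0], [0, 0, 0], 1], [[35, 20, 0], [0, 0, 0], 1], [[28, 18, 0], [0, 0, 0], 1]])

```text
clock: 9.33
eef_pos: [0.6331, 0.1313, 0.1391]
tool_rot: [0.607, 0.795, 0.0, 0.0]
ft_force: [0.6, -0.7, 0.6]
grip_width: 0.0851
grasp_force: 0.0
```

drive_tool(increments=[[[0, 0, -20], [0, 0, 0], 1], [[0, 0, -25], [0, 0, 0], 1], [[0, 0, -25], [0, 0, 0], 1], [[0, 0, 0], [0, 0, 0], 1], [[0, 0, 0], [0, 0, 0], 1], [[0, 0, 0], [0, 0, 0], 1]])

```text
clock: 9.83
eef_pos: [0.6317, 0.1299, 0.0704]
tool_rot: [0.607, 0.794, 0.0, 0.0]
ft_force: [0.5, 0.3, 1.2]
grip_width: 0.0852
grasp_force: 0.0
```

drive_tool(increments=[[[0, 0, -20], [0, 0, 0], 1], [[0, 0, -20], [0, 0, 0], 1], [[0, 0, -13], [0, 0, 0], 1], [[0, 0, 0], [0, 0, 0], 1], [[0, 0, 0], [0, 0, 0], 0.75], [[0, 0, 0], [0, 0, 0], 0.62], [[0, 0, 0], [0, 0, 0], 0.4], [[0, 0, 0], [0, 0, 0], 0.2]])

```text
clock: 10.5
eef_pos: [0.633, 0.1307, 0.0193]
tool_rot: [0.607, 0.794, 0.002, 0.002]
ft_force: [-1.0, -0.3, 0.1]
grip_width: 0.045
grasp_force: 61.1
```

drive_tool(increments=[[[0, 0, 0], [0, 0, 0], 0], [[0, 0, 0], [0, 0, 0], 0], [[0, 0, 0], [0, 0, 0], 0], [[0, 0, 0], [0, 0, 0], 0]])

```text
clock: 10.83
eef_pos: [0.633, 0.1307, 0.0192]
tool_rot: [0.607, 0.794, 0.002, 0.002]
ft_force: [0.2, -0.5, 5.4]
grip_width: 0.0454
grasp_force: 61.4
```

drive_tool(increments=[[[0, 0, 8], [0, 0, 0], 0], [[0, 0, 15], [0, 0, 0], 0], [[0, 0, 25], [0, 0, 0], 0], [[-28, 12, 20], [0, 0, 0], 0], [[-35, 15, 0], [0, 0, 0], 0], [[-35, 15, 0], [0, 0, 0], 0], [[-35, 15, 0], [0, 0, 0], 0], [[-35, 15, 0], [0, 0, 0], 0]])

```text
clock: 11.5
eef_pos: [0.4618, 0.2029, 0.0855]
tool_rot: [0.608, 0.794, 0.001, 0.0]
ft_force: [0.2, 0.7, -0.3]
grip_width: 0.0451
grasp_force: 61.3
```

drive_tool(increments=[[[-20, 9, 0], [0, 0, 0], 0], [[0, 0, -20], [0, 0, 0], 0], [[0, 0, -20], [0, 0, 0], 0], [[0, 0, -10], [0, 0, 0], 0], [[0, 0, 0], [0, 0, 0], 0], [[0, 0, 0], [0, 0, 0], 0]])

```text
clock: 12.0
eef_pos: [0.443, 0.2112, 0.0345]
tool_rot: [0.607, 0.794, -0.0, -0.0]
ft_force: [1.3, -0.6, -0.1]
grip_width: 0.0453
grasp_force: 61.3
```

```bash
python3 - <<'E'
from fit import *
s=camera('scene');e=get_obs()['eef_pos'];print(e.round(4))
o=up(s,(170,180,260,265),6);save(o,'p10.png')
print((w2px(s,[[.4447,.2114,.0075],[.4447,.2114,.0215+.02]])-[170,180])*6)
E
```

```text
[0.4437 0.2115 0.035 ]
[[311.48401692 370.66018622]
 [305.00267146 297.71682802]]
```

View pics/p10.png

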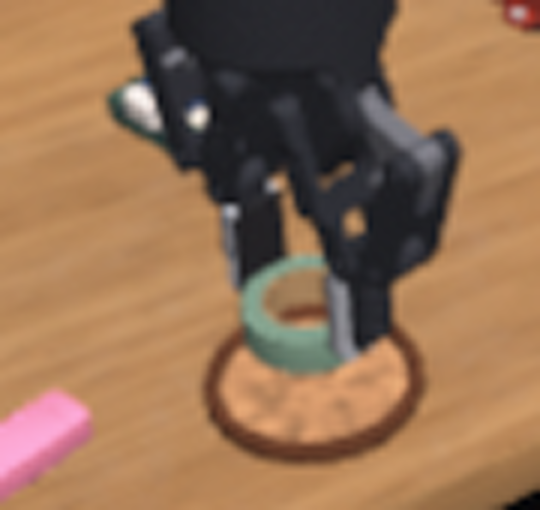

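drive_tool(increments=[[[0, 0, -12], [0, 0, 0], 0], [[0, 0, -8], [0, 0, 0], 0], [[0, 0, -3], [0, 0, 0], 0], [[0, 0, -1], [0, 0, 0], 0], [[0, 0, 0], [0, 0, 0], 0], [[0, 0, 0], [0, 0, 0], 0]])

```text
clock: 12.55
eef_pos: [0.4433, 0.2114, 0.0106]
tool_rot: [0.607, 0.794, 0.0, 0.0]
ft_force: [-0.4, 0.5, 0.0]
grip_width: 0.0451
grasp_force: 61.3
```

drive_tool(increments=[[[0, 0, -1], [0, 0, 0], 0], [[0, 0, 0], [0, 0, 0], 0], [[0, 0, 0], [0, 0, 0], 0.7], [[0, 0, 0], [0, 0, 0], 0.9], [[0, 0, 0], [0, 0, 0], 1], [[0, 0, 0], [0, 0, 0], 1], [[0, 0, 0], [0, 0, 0], 1]])

```text
clock: 13.13
eef_pos: [0.443, 0.2114, 0.0093]
tool_rot: [0.607, 0.795, 0.0, 0.0]
ft_force: [0.2, -0.9, 0.3]
grip_width: 0.0854
grasp_force: 0.0
```

drive_tool(increments=[[[0, 0, 20], [0, 0, 0], 1], [[0, 0, 25], [0, 0, 0], 1], [[13, -2, 30], [0, 0, -3], 1], [[40, -7, 0], [0, 0, 0], 1], [[40, -7, 0], [0, 0, 0], 1], [[40, -7, 0], [0, 0, 0], 1], [[40, -7, 0], [0, 0, 0], 1], [[0, 0, 0], [0, 0, 0], 1]])

```text
clock: 13.8
eef_pos: [0.6232, 0.1796, 0.0827]
tool_rot: [0.629, 0.777, 0.002, 0.002]
ft_force: [0.9, 0.6, -0.2]
grip_width: 0.0854
grasp_force: 0.0
```

drive_tool(increments=[[[0, 0, -20], [0, 0, 0], 1], [[0, 0, -15], [0, 0, 0], 1], [[0, 0, 0], [0, 0, 0], 1], [[0, 0, 0], [0, 0, 0], 1]])

```text
clock: 14.13
eef_pos: [0.6146, 0.181, 0.048]
tool_rot: [0.628, 0.778, -0.001, -0.001]
ft_force: [0.8, 0.4, 0.2]
grip_width: 0.0853
grasp_force: 0.0
```

```bash
python3 - <<'E'
from fit import *
s=camera('scene');e=get_obs()['eef_pos'];print(e.round(4))
o=np.zeros((600,800,3),np.uint8);a=up(s,(175,150,241,250),6)
o[:,:396]=a;o[:360,420:780]=up(s,(195,215,255,275),6);save(o,'p11.png')
E
```

```text
[0.6156 0.1814 0.0494]
```

View pics/p11.png

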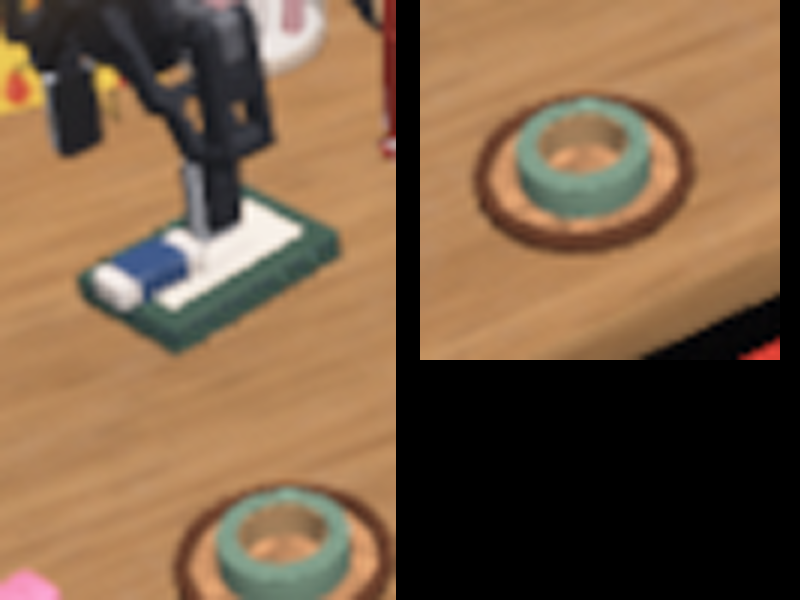

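Roll lies flat in the dish. Now gripping the eraser.

drive_tool(increments=[[[1, 0, -15], [0, 0, 0], 1], [[0, 0, -15], [0, 0, 0], 1], [[0, 0, 0], [0, 0, 0], 0.7], [[0, 0, 0], [0, 0, 0], 0.5], [[0, 0, 0], [0, 0, 0], 0.3], [[0, 0, 0], [0, 0, 0], 0.1], [[0, 0, 0], [0, 0, 0], 0], [[0, 0, 0], [0, 0, 0], 0]])

```text
clock: 14.85
eef_pos: [0.618, 0.1817, 0.021]
tool_rot: [0.628, 0.778, 0.001, 0.001]
ft_force: [-0.2, -0.7, 0.7]
grip_width: 0.0175
grasp_force: 58.7
```

drive_tool(increments=[[[0, 0, 0], [0, 0, 0], 0], [[0, 0, 0], [0, 0, 0], 0], [[0, 0, 8], [0, 0, 0], 0], [[0, 0, 15], [0, 0, 0], 0], [[0, 0, 25], [0, 0, 0], 0], [[0, 0, 30], [0, 0, 0], 0], [[0, 0, 0], [0, 0, 0], 0]])

```text
clock: 15.43
eef_pos: [0.6206, 0.1824, 0.1042]
tool_rot: [0.628, 0.778, 0.004, 0.003]
ft_force: [2.1, -0.0, 0.7]
grip_width: 0.0174
grasp_force: 58.7
```

drive_tool(increments=[[[-38, -12, 5], [0, 0, -6.7], 0], [[-38, -12, 5], [0, 0, -6.7], 0], [[-38, -12, 0], [0, 0, -6.7], 0], [[-13, -38, 0], [0, 0, -6.7], 0], [[0, -41, 0], [0, 0, -6.7], 0], [[0, -41, 0], [0, 0, -6.7], 0], [[0, -41, 0], [0, 0, -6.7], 0], [[0, -41, 0], [0, 0, -6.7], 0]])

```text
clock: 16.1
eef_pos: [0.4897, -0.0582, 0.108]
tool_rot: [0.912, 0.409, 0.0, 0.0]
ft_force: [0.4, 0.4, -0.4]
grip_width: 0.0175
grasp_force: 58.8
```

drive_tool(increments=[[[0, -41, 0], [0, 0, -6.7], 0], [[28, -26, 0], [0, 0, -6.7], 0], [[28, -26, 0], [0, 0, -6.7], 0], [[28, -26, 0], [0, 0, -6.7], 0], [[28, -26, 0], [0, 0, -6.3], 0], [[28, -26, 0], [0, 0, 0], 0], [[0, 0, 0], [0, 0, 0], 0], [[0, 0, 0], [0, 0, 0], 0]])

```text
clock: 16.77
eef_pos: [0.6304, -0.2291, 0.1053]
tool_rot: [0.991, 0.134, -0.001, -0.0]
ft_force: [-0.4, -0.0, 0.3]
grip_width: 0.0178
grasp_force: 58.8
```

drive_tool(increments=[[[0, 0, -20], [0, 0, 0], 0], [[0, 0, -20], [0, 0, 0], 0], [[0, 0, 0], [0, 0, 0], 0], [[0, 0, 0], [0, 0, 0], 0], [[0, 0, 0], [0, 0, 0], 0]])

```text
clock: 17.18
eef_pos: [0.63, -0.227, 0.0687]
tool_rot: [0.991, 0.135, 0.0, 0.0]
ft_force: [-0.0, -0.8, -0.8]
grip_width: 0.0172
grasp_force: 58.8
```

drive_tool(increments=[[[2, 0, -20], [0, 0, 0], 0], [[0, 0, -20], [0, 0, 0], 0], [[0, 0, -10], [0, 0, 0], 0], [[0, 0, -4], [0, 0, 0], 0], [[0, 0, 0], [0, 0, 0], 0], [[0, 0, 0], [0, 0, 0], 0]])

```text
clock: 17.68
eef_pos: [0.6326, -0.2278, 0.0145]
tool_rot: [0.991, 0.135, 0.001, 0.0]
ft_force: [0.4, -0.2, 0.2]
grip_width: 0.0172
grasp_force: 58.8
```

drive_tool(increments=[[[0, 0, -2], [0, 0, 0], 0], [[0, 0, -1], [0, 0, 0], 0], [[0, 0, 0], [0, 0, 0], 0], [[0, 0, 0], [0, 0, 0], 0]])

```text
clock: 18.02
eef_pos: [0.6322, -0.2277, 0.0108]
tool_rot: [0.991, 0.135, 0.0, 0.0]
ft_force: [0.5, 0.8, -0.2]
grip_width: 0.0177
grasp_force: 58.8
```

drive_tool(increments=[[[0, 0, -0.5], [0, 0, 0], 0], [[0, 0, 0], [0, 0, 0], 0.25], [[0, 0, 0], [0, 0, 0], 0.4], [[0, 0, 0], [0, 0, 0], 0.6], [[0, 0, 0], [0, 0, 0], 0.8], [[0, 0, 0], [0, 0, 0], 0.8], [[0, 0, 0], [0, 0, 0], 0.8], [[0, 0, 15], [0, 0, 0], 1]])

```text
clock: 18.68
eef_pos: [0.6295, -0.2267, 0.0215]
tool_rot: [0.991, 0.135, -0.003, -0.002]
ft_force: [0.1, 0.7, -0.6]
grip_width: 0.0779
grasp_force: 0.0
```

drive_tool(increments=[[[0, 0, 25], [0, 0, 0], 1], [[0, 0, 35], [0, 0, 0], 1], [[-14, 13, 20], [0, 0, 7], 1], [[-28, 26, 0], [0, 0, 7], 1], [[-28, 26, 0], [0, 0, 7], 1], [[-28, 26, 0], [0, 0, 7], 1], [[-28, 26, 0], [0, 0, 7], 1], [[-14, 13, 0], [0, 0, 7], 1]])

```text
clock: 19.35
eef_pos: [0.4878, -0.0951, 0.1046]
tool_rot: [0.875, 0.484, -0.001, -0.001]
ft_force: [-1.5, 0.1, -1.7]
grip_width: 0.0856
grasp_force: 0.0
```

drive_tool(increments=[[[0, 41, 0], [0, 0, 7], 1], [[0, 41, 0], [0, 0, 7], 1], [[0, 41, 0], [0, 0, 7], 1], [[0, 41, 0], [0, 0, 7], 1], [[0, 41, 0], [0, 0, 7], 1], [[0, 0, 0], [0, 0, 7], 1], [[0, 0, 0], [0, 0, 6], 1], [[0, 0, 0], [0, 0, 0], 1]])

```text
clock: 20.02
eef_pos: [0.4918, 0.1086, 0.1049]
tool_rot: [0.604, 0.797, 0.0, 0.0]
ft_force: [0.2, 0.1, -0.4]
grip_width: 0.0855
grasp_force: 0.0
```

```bash
python3 - <<'E'
from fit import *
o=get_obs();print(o['eef_pos'].round(4),o['tool_rot'].round(3))
c=camera('top');f=6;s=camera('scene')
def m_(B,fn,z):
    l,t=B[:2];h=cv2.cvtColor(up(c,B,f),cv2.COLOR_RGB2HSV).astype(int)
    m=fn(h[...,0],h[...,1],h[...,2]);return cv2.minAreaRect((px2w(c,(np.c_[np.nonzero(m)[::-1]]+.5)/f-.5+[l,t],z)[:,:2]*1000).astype(np.float32)) if m.sum()>10 else None
print('pad',m_((200,148,254,195),lambda H,S,V:(H>60)&(H<130)&(S>70),.014))
print('pad label',m_((206,152,246,190),lambda H,S,V:(S<50)&(V>150),.014))
print('eraser blue',m_((350,150,390,190),lambda H,S,V:(H>100)&(H<130)&(S>90),.016))
print('eraser white',m_((350,150,390,190),lambda H,S,V:(S<60)&(V>140),.016))
E
```

```text
[0.4918 0.1086 0.1049] [0.604 0.797 0.    0.   ]
pad None
pad label ((622.1673583984375, 150.66668701171875), (96.51429748535156, 105.8846206665039), 0.5049257278442383)
eraser blue ((631.6870727539062, -225.9197998046875), (23.700380325317383, 20.531124114990234), 14.676143646240234)
eraser white ((631.5888671875, -227.78334045410156), (46.94557189941406, 20.543046951293945), 15.404152870178223)
```

Eraser is centred and aligned in its tray. The arm hides the pad from the top camera, so I'll check it in the scene camera before gripping.

```bash
python3 - <<'E'
from fit import *
c=camera('scene');f=6;B=(180,170,245,225);l,t=B[:2]
h=cv2.cvtColor(up(c,B,f),cv2.COLOR_RGB2HSV).astype(int);H,S,V=h[...,0],h[...,1],h[...,2]
m=((H>60)&(H<100)&(S>70)&(V<150)).astype(np.uint8)
n,L,st,_=cv2.connectedComponentsWithStats(m);m=(L==1+st[1:,4].argmax()).astype(np.uint8)
k=max(cv2.findContours(m,0,1)[0],key=cv2.contourArea)
q=cv2.convexHull(k).reshape(-1,2);q=cv2.approxPolyDP(q,8,True).reshape(-1,2)
print(((q+.5)/f-.5+[l,t]).round(1).tolist(), st[1:,4].max())
a=np.radians(15.7);R=np.array([[np.cos(a),-np.sin(a)],[np.sin(a),np.cos(a)]])
C=np.array([[-1,-1],[1,-1],[1,1],[-1,1]])*[32.5,48]@R.T+[624,151]
print(w2px(c,np.c_[C/1000,[.014]*4]).round(1).tolist(),w2px(c,np.c_[C/1000,[0]*4]).round(1).tolist())
E
```

```text
[[229.4, 188.8], [229.9, 191.9]] 75
[[232.2, 188.2], [215.2, 179.5], [187.2, 194.9], [204.2, 204.9]] [[232.5, 192.7], [215.6, 183.9], [187.9, 199.4], [204.7, 209.5]]
```

drive_tool(increments=[[[0, -41, 0], [0, 0, 0], 1], [[0, -41, 0], [0, 0, 0], 1], [[0, -41, 0], [0, 0, 0], 1], [[0, -41, 0], [0, 0, 0], 1], [[0, -41, 0], [0, 0, 0], 1], [[0, 0, 0], [0, 0, 0], 1], [[0, 0, 0], [0, 0, 0], 1]])

```text
clock: 20.75
eef_pos: [0.4916, -0.1008, 0.1049]
tool_rot: [0.608, 0.794, 0.0, 0.0]
ft_force: [0.5, -0.3, -0.2]
grip_width: 0.0854
grasp_force: 0.0
```

```bash
python3 - <<'E'
from fit import *
o=get_obs();print(o['eef_pos'].round(4))
c=camera('top');f=6
def m_(B,fn,z):
    l,t=B[:2];h=cv2.cvtColor(up(c,B,f),cv2.COLOR_RGB2HSV).astype(int)
    m=fn(h[...,0],h[...,1],h[...,2]);n,L,st,_=cv2.connectedComponentsWithStats(m.astype(np.uint8));m=L==1+st[1:,4].argmax()
    return cv2.minAreaRect((px2w(c,(np.c_[np.nonzero(m)[::-1]]+.5)/f-.5+[l,t],z)[:,:2]*1000).astype(np.float32))
print('pad',m_((200,148,254,195),lambda H,S,V:(H>60)&(H<130)&(S>70),.014))
print('label',m_((200,148,254,195),lambda H,S,V:(S<60)&(V>140),.014))
print('roll',m_((185,222,218,255),lambda H,S,V:(H>60)&(H<130)&(S>50)&(V>80),.019))
t=m_((252,212,316,268),lambda H,S,V:(V<110),.0075);print('tray rim',t)
E
```

```text
[ 0.4916 -0.1008  0.1049]
pad ((623.5824584960938, 151.45872497558594), (59.602691650390625, 90.74723052978516), 16.017501831054688)
label ((624.536376953125, 151.63284301757812), (41.45166778564453, 77.38591003417969), 16.000164031982422)
roll ((443.1084289550781, 210.52462768554688), (43.20905303955078, 43.93122482299805), 0.3907150626182556)
tray rim ((451.8041687011719, -4.873664855957031), (127.79357147216797, 96.58397674560547), 82.53739929199219)
```

drive_tool(increments=[[[0, 41, 0], [0, 0, 1], 1], [[0, 41, 0], [0, 0, 0], 1], [[0, 41, 0], [0, 0, 0], 1], [[0, 41, 0], [0, 0, 0], 1], [[0, 41, 0], [0, 0, 0], 1], [[33, 12, 0], [0, 0, 0], 1], [[33, 12, 0], [0, 0, 0], 1], [[33, 12, 0], [0, 0, 0], 1]])

```text
clock: 21.47
eef_pos: [0.5908, 0.147, 0.105]
tool_rot: [0.597, 0.803, 0.0, -0.0]
ft_force: [0.9, -0.2, -0.2]
grip_width: 0.0857
grasp_force: 0.0
```

drive_tool(increments=[[[33, 12, 0], [0, 0, 0], 1], [[0, 0, -25], [0, 0, 0], 1], [[0, 0, -25], [0, 0, 0], 1], [[0, 0, -15], [0, 0, 0], 1], [[0, 0, 0], [0, 0, 0], 1], [[0, 0, 0], [0, 0, 0], 1], [[0, 0, 0], [0, 0, 0], 1]])

```text
clock: 22.05
eef_pos: [0.6243, 0.1565, 0.0409]
tool_rot: [0.598, 0.802, 0.001, 0.0]
ft_force: [0.5, 0.8, -0.2]
grip_width: 0.0854
grasp_force: 0.0
```

drive_tool(increments=[[[0, -5, -15], [0, 0, 0], 1], [[0, 0, -15], [0, 0, 0], 1], [[0, 0, -9], [0, 0, 0], 1], [[0, 0, 0], [0, 0, 0], 1], [[0, 0, 0], [0, 0, 0], 1]])

```text
clock: 22.47
eef_pos: [0.6242, 0.1506, 0.0015]
tool_rot: [0.598, 0.801, 0.0, 0.0]
ft_force: [0.1, 0.2, 0.5]
grip_width: 0.0855
grasp_force: 0.0
```

drive_tool(increments=[[[0, 0, 0], [0, 0, 0], 0.9], [[0, 0, 0], [0, 0, 0], 0.8], [[0, 0, 0], [0, 0, 0], 0.7], [[0, 0, 0], [0, 0, 0], 0.6], [[0, 0, 0], [0, 0, 0], 0.5], [[0, 0, 0], [0, 0, 0], 0.5], [[0, 0, 0], [0, 0, 0], 0.3], [[0, 0, 0], [0, 0, 0], 0.3]])

```text
clock: 23.13
eef_pos: [0.6251, 0.1507, 0.0027]
tool_rot: [0.598, 0.801, 0.001, 0.001]
ft_force: [-1.4, 0.7, 6.2]
grip_width: 0.0606
grasp_force: 64.5
```

drive_tool(increments=[[[0, 0, 5], [0, 0, 0], 0], [[0, 0, 10], [0, 0, 0], 0], [[0, 0, 20], [0, 0, 0], 0], [[0, 0, 20], [0, 0, 0], 0], [[0, 0, 10], [0, 0, 0], 0], [[0, 0, 0], [0, 0, 0], 0]])

```text
clock: 23.63
eef_pos: [0.6264, 0.1509, 0.0695]
tool_rot: [0.598, 0.801, 0.003, 0.002]
ft_force: [0.7, 0.3, -1.3]
grip_width: 0.0605
grasp_force: 65.1
```

drive_tool(increments=[[[-38, -14, 5], [0, 0, 0], 0], [[-38, -14, 0], [0, 0, 0], 0], [[-38, -14, 0], [0, 0, -6], 0], [[-38, -14, 0], [0, 0, -6], 0], [[-7, -33, 0], [0, 0, -6], 0], [[-7, -33, 0], [0, 0, -6], 0], [[-7, -33, 0], [0, 0, 0], 0], [[0, 0, 0], [0, 0, 0], 0]])

```text
clock: 24.3
eef_pos: [0.4483, -0.009, 0.0701]
tool_rot: [0.754, 0.657, -0.002, 0.0]
ft_force: [-0.8, -0.5, -0.8]
grip_width: 0.0607
grasp_force: 65.2
```

drive_tool(increments=[[[0, 0, -20], [0, 0, 0], 0], [[0, 0, -20], [0, 0, 0], 0], [[0, 0, -5], [0, 0, 0], 0], [[0, 0, 0], [0, 0, 0], 0], [[0, 0, 0], [0, 0, 0], 0]])

```text
clock: 24.72
eef_pos: [0.4506, -0.0044, 0.0256]
tool_rot: [0.752, 0.66, -0.001, -0.0]
ft_force: [-0.2, 0.7, -0.1]
grip_width: 0.0605
grasp_force: 65.2
```

```bash
python3 - <<'E'
from fit import *
o=get_obs();print(o['eef_pos'].round(4),o['tool_rot'].round(3))
s=camera('scene');save(up(s,(250,170,350,245),7),'p12.png')
E
```

```text
[ 0.4506 -0.0044  0.0256] [ 0.752  0.66  -0.001 -0.   ]
```

drive_tool(increments=[[[0, 0, -10], [0, 0, 0], 0], [[0, 0, -5], [0, 0, 0], 0], [[0, 0, -3], [0, 0, 0], 0], [[0, 0, 0], [0, 0, 0], 0], [[0, 0, 0], [0, 0, 0], 0]])

```text
clock: 25.18
eef_pos: [0.4511, -0.0045, 0.0081]
tool_rot: [0.752, 0.66, 0.0, 0.0]
ft_force: [0.0, -0.1, -0.4]
grip_width: 0.0604
grasp_force: 65.3
```

drive_tool(increments=[[[0, 0, -1], [0, 0, 0], 0], [[0, 0, 0], [0, 0, 0], 0], [[0, 0, 0], [0, 0, 0], 0.78], [[0, 0, 0], [0, 0, 0], 0.85], [[0, 0, 0], [0, 0, 0], 1], [[0, 0, 0], [0, 0, 0], 1], [[0, 0, 0], [0, 0, 0], 1]])

```text
clock: 25.77
eef_pos: [0.4511, -0.0046, 0.0069]
tool_rot: [0.752, 0.659, 0.0, 0.0]
ft_force: [-0.2, -0.5, -0.1]
grip_width: 0.085
grasp_force: 0.0
```

drive_tool(increments=[[[0, 0, 10], [0, 0, 0], 1], [[0, 0, 30], [0, 0, 0], 1], [[0, 0, 40], [0, 0, 0], 1], [[0, 0, 40], [0, 0, 0], 1], [[0, 0, 40], [0, 0, 0], 1], [[-40, 0, 0], [0, 0, 0], 1], [[-40, 0, 0], [0, 0, 0], 1], [[-40, 0, 0], [0, 0, 0], 1]])

```text
clock: 26.43
eef_pos: [0.3306, -0.0046, 0.1676]
tool_rot: [0.752, 0.659, 0.001, 0.001]
ft_force: [-0.1, 0.0, 1.1]
grip_width: 0.0854
grasp_force: 0.0
```

```bash
python3 - <<'E'
from fit import *
o=get_obs();print(o['eef_pos'].round(4))
s=camera('scene');c=camera('top')
o=np.zeros((600,800,3),np.uint8)
o[:390,:]=cv2.resize(s['image'][140:265,150:406],(800,390),interpolation=cv2.INTER_CUBIC)
o[390:,:600]=cv2.resize(c['image'][145:265,115:395],(600,210),interpolation=cv2.INTER_AREA)
save(o,'p13.png')
E
```

```text
[ 0.3306 -0.0046  0.1676]
```

View pics/p13.png

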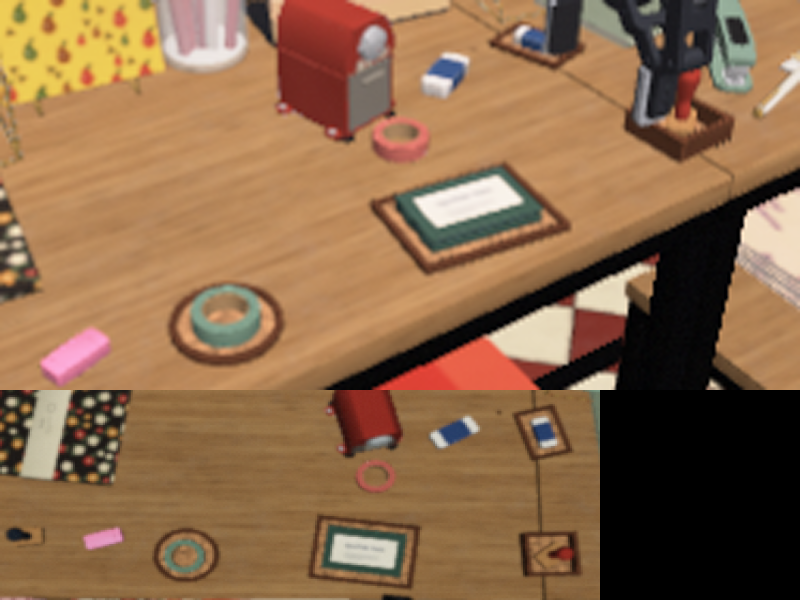

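The final picture shows the pad inside its tray with the label up, the roll in the dish, the eraser in its tray and the stamp in its stand. The spares haven't moved. Letting the arm settle, then handing in.

drive_tool(increments=[[[0, 0, 0], [0, 0, 0], 1], [[0, 0, 0], [0, 0, 0], 1], [[0, 0, 0], [0, 0, 0], 1], [[0, 0, 0], [0, 0, 0], 1], [[0, 0, 0], [0, 0, 0], 1], [[0, 0, 0], [0, 0, 0], 1]])

```text
clock: 27.03
eef_pos: [0.3316, -0.0046, 0.1666]
tool_rot: [0.752, 0.659, -0.0, -0.0]
ft_force: [-0.5, 0.0, 0.4]
grip_width: 0.0855
grasp_force: 0.0
```

```bash
python3 -c "
from h import *
print(job_done())"
```

```text
the job is handed in; nothing more can be done
None
```

The job is handed in at about 27 s: the stamp, tape roll, eraser and ink pad each sit in their own holder in the last picture, and the spare roll and dark stamp were left alone; no verdict was returned.

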